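# Open the notch-locked punch drawer

### The job

The paper-punch drawer on the studio table is locked by the steel knob on top of it, whose release notch cannot be seen. Turn the knob slowly clockwise (seen from above) until you feel its drag fall away as the catch drops into the notch, leave the knob there, then gently pull the drawer at least 8 cm open, never yanking it against its bolt, and let go. Leave the tape, hoop, glue and frame where they are.

Things in the scene. Friction and masses are not known exactly. Their poses are not given: they have to be found in the camera images.
- unit: low grey drawer unit standing on the table, 220 x 280 x 80 mm (its x, y, z), fixed. Origin at the centre of its underside, z up; its front with the white drawer face looks to its -x, and the drawer slides out to its -x.
- lock: round steel lock housing, 94 mm across, 22 mm high, fixed on the unit's top, 30 mm in front (-x) of the unit's centre, axes parallel to the unit's. Origin: centre of its underside, 80 mm above the table, on the knob's vertical axis. A sprung catch on the knob rubs on a hidden ring with one notch; when the catch rests in the notch it draws the bolt up out of the drawer.
- lock_top (a point): centre of the housing's top, 22 mm above the lock's origin. Felt on the knob: an even drag of about 0.07 N m (standing still, -0.12 to 0.12 may be left). At the notch it dips: for 0.1 rad the knob itself pulls on clockwise with 0.25 to 0.65 N m, then is slack at the bottom, then a ramp of 0.12 rad resists with 0.1 to 0.45. Let go in the notch, it settles in the bottom; turned past, it locks again.
- knob_grip (a point): point on the knob's axis at the height to grip: 57 mm above the lock's origin, 137 mm above the table, 12 mm below the grip bar's top. Its axes are the lock's and do not turn with the knob. The dark steel knob is a disc 56 mm across (top 111 mm above the table) with an upright grip bar across it, 54 mm long, 14 mm thick, standing 38 mm above the disc.
- lock_knob (a joint): angle of the knob, rad, growing clockwise seen from above. At 0 the grip bar lies along the unit's x axis; at q it is turned clockwise by q. It starts between 0 and 0.35; stops at 0 and 3.2. The bottom of the hidden notch lies somewhere between 0.7 and 2.45, different each time; nothing to be seen tells where. Away from the notch it stays where it is left.
- unit_drawer0 (a joint): how far the drawer is open, in m: 0 shut, grows as it is pulled out, 0.15 at its stop. It runs with 1 to 2 N of friction. While locked it moves about 2 mm and then meets the bolt; the bolt must not be loaded with more than 20 N.
- drawer_handle (a point): middle of the drawer's handle, a level round steel bar 11 mm thick and 120 mm long along the unit's y axis, 47 mm in front of the drawer's face, carried by a post 51 mm to each side. It is 56 mm above the table, 24 mm below the unit's top, and moves with the drawer. Its axes are those of the unit.
- tape: bystander: roll of tape lying on the unit's top near its back, 84 mm across, 24 mm high. Origin at the centre of its underside.
- hoop: bystander: wooden embroidery hoop lying on the table, 160 mm across, 12 mm high. Origin at the centre of its underside.
- glue: bystander: white glue bottle standing on the table, 56 mm across, 120 mm high. Origin at the centre of its underside.
- frame: bystander: wooden paper-making frame lying on the table, 120 x 120 x 18 mm. Origin at the centre of its underside.

How it is judged:
On the way, in this order (a step that is already met when the one before it is completed fails the run):
1. the knob has been turned on towards the notch (past 0.6 rad) (value of joint lock_knob above 0.6 rad), for 0.1 s.
2. the drawer, freed by the bolt, has been drawn open by more than 80 mm (value of joint unit_drawer0 above 0.08 m), for 0.2 s.
At the end, for the whole second after the job is handed in: The drawer stands open by more than 80 mm and at rest (slower than 10 mm/s), and the knob is left where its notch was found (between 0.6 and 2.6 rad) (value of joint unit_drawer0 above 0.08 m and velocity of joint unit_drawer0 between -0.01 and 0.01 m/s and value of joint lock_knob between 0.6 and 2.6 rad); the robot touches nothing.
It fails at once if the drawer is yanked against the lock's bolt with more than 20 N (contact force between lock and unit above 20 N).
It fails at once if a bystander (tape, hoop, glue or frame) is moved by more than 30 mm (distance of any of tape, hoop, glue, frame from where it was at the start of the episode above 0.03 m).
It also fails if it takes over 72 s, if anything falls off the work surface, if the arm or the gripper's body presses on something with over 40 N, if the wrist force passes 120 N, or if a joint passes its speed limit or range.

### The arm

A 6-joint arm with a two-finger parallel gripper is mounted at the origin on the work surface. World frame = base frame: x ahead of the robot, y to its left, z up, the work surface at z = 0. Lengths are in m, angles in rad, forces in N, time in s.
With the tool pointing down it reaches from about 0.375 to 0.9 m from the base axis. Payload 3.1 kg.
Tool frame: the origin (TCP) lies between the finger pads; the fingertips stand 17 mm ahead of it and the grasp point (between the pads) lies 2 mm behind it; y points along the fingers, x is the direction in which the jaws open and shut, and the axes are right-handed (so a half turn about y gives the same grasp; the last joint's range is limited). The gripper opens to 87 mm and grips with 3 to 60 N. Pads are 19 mm wide; open, the fingers measure 117 mm over their backs; the gripper's body (75 mm by 190 mm) begins 51 mm behind the grasp point.
Start: joints at [1.01, 0.527, 1.433, -0, 1.181, -0.178], TCP at [0.233, 0.58, 0.24] pointing down, gripper open.
Joint ranges: [-3.08, 3.08], [-0.75, 2.2], [0.22, 2.44], [-1.43, 4.57], [0, 2.65], [-2.85, 2.85]. Speed limits (rad/s): [2.79, 2.79, 3.14, 3.14, 3.14, 3.14].

### API

Orientations are given as a unit quaternion [x, y, z, w].
In Python, from bench import * gives the robot as it stands. Calls block until the motion is done:
- reach(position, orientation): joint-space move of the TCP to a pose.
- servo_line(position, vel=0.15, attitude=None, max_force=None): straight line of the TCP; attitude=None keeps the orientation; vel is the mean speed in m/s. With max_force (N) it stops when the force on the tool has changed by that much, and returns True; else False.
- move_j(angles): joint-space move.
- set_gripper(opening, grasp_force=None): finger opening in m; grasp_force is the grip in N (None keeps the last); returns when the fingers have stopped.
- wait(seconds).
- solve_ik(position, orientation): joint angles nearest the present ones, or None.
- sense(): the state.
- get_image(name): name is "side" or "top"; returns a dict with "pixels" (400x640x3 uint8, red, green, blue), "intrinsics" (3x3 intrinsics, pixels), "k1" (the pictures are not rectified: a ray, as slopes to the right and down, at radius r is drawn at 1 + k1 r^2 times it, then the intrinsics apply), "rvec" (rotation vector, rad) and "tvec" (3), from world to camera coordinates, as OpenCV has them. Camera axes: x right, y down, z forward; pixel columns grow to the right and rows downward; lengths in m; the calibration is good to about 2 mm. A picture is of the moment at which its call begins. There is no depth.
A pose or a line that the arm cannot do raises IKError and nothing moves.
- job_done(): hands the job in, once; it reports no verdict.
The state is a dict: "t": time; "q": joint angles; "joint_velocities": joint speeds; "tau": joint torques, N m; "eef_pos": TCP position; "ee_rot": TCP orientation; "ft_force": force on the tool from outside, world axes, zero at the start; "wrist_torque": the same for the moment, N m; "width": finger opening in m.
Only numpy, scipy, OpenCV 4.12 (cv2) and the standard library are available. Lean on these libraries where they do the work, as an engineer would, in place of code of your own. Each camera call takes 0.05 s, during which the arm holds its last target.

## Working session

There is one attempt and no reset: what is moved stays moved. The work goes in short steps, each a Python script; the robot and the scene stay as the last script left them, time stands still between calls to the robot, and variables do not carry over. Pictures are saved under pics/ and viewed, and the job is handed in when it is done.

```bash
mkdir -p pics; ls
python3 - <<'E'
from bench import *
import cv2
for n in("top","side"):
    d=get_image(n); cv2.imwrite(f"pics/{n}0.png",d["pixels"][:,:,::-1]); print(n,d["intrinsics"],d["k1"],d["rvec"],d["tvec"])
s=sense();print(s)
E
```

```text
pics
top [[467.52458982   0.         324.09703219]
 [  0.         467.52458982 199.86318341]
 [  0.           0.           1.        ]] -0.006174369122124858 [ 2.11986461 -2.11822932  0.17154197] [0.02590429 0.60633893 1.15167559]
side [[441.21533493   0.         311.32678441]
 [  0.         441.21533493 195.82339472]
 [  0.           0.           1.        ]] -0.027666373442752037 [ 2.21157749 -0.84106956  0.37761749] [-0.41469272  0.35096244  0.80410031]
{'t': 0.1, 'q': array([ 1.00950699e+00,  5.28387857e-01,  1.43376557e+00, -1.71633876e-05,
        1.18136591e+00, -1.78504048e-01]), 'joint_velocities': array([ 4.80530002e-06, -3.55438083e-03, -2.01577192e-03,  1.63742605e-05,
       -7.63396927e-04, -9.82758990e-04]), 'tau': array([-3.51161907e-04, -4.40982735e+01, -1.77150285e+01,  6.34911004e-02,
        5.33739477e-02, -3.06729908e-05]), 'eef_pos': array([0.23308835, 0.57924774, 0.23866317]), 'ee_rot': array([ 0.58626181,  0.39513776, -0.39637968, -0.58570162]), 'ft_force': array([-0.12221165, -0.57828143, -0.11433566]), 'wrist_torque': array([ 0.01810172,  0.00691861, -0.03406383]), 'width': 0.08750348296324072}
```

View pics/top0.png

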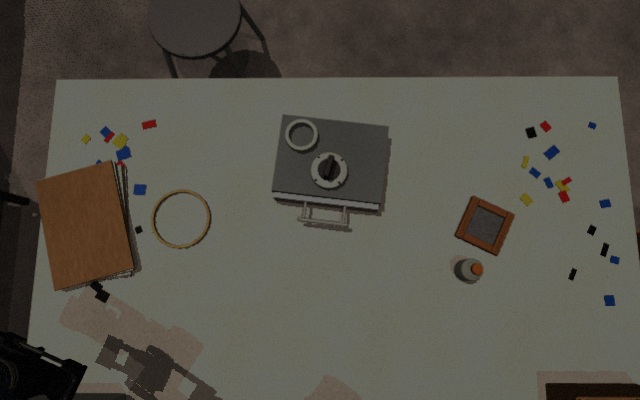

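View pics/side0.png

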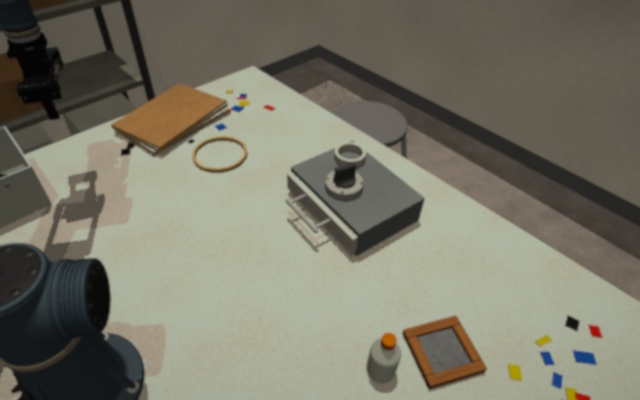

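The top view shows the unit at about (330,160), the lock ring at (329,170), the handle bar at (324,222) and the tape at (301,135). The hoop, frame and glue are well clear of it. I'll zoom in for the measurement.

```bash
cat > h.py <<'E'
import numpy as np, cv2
def ray(d,uv):
    K=d["intrinsics"];p=(np.array(uv,float)-K[:2,2])/K[[0,1],[0,1]]
    x=p.copy()
    for _ in range(10): x=p/(1+d["k1"]*(x@x))
    R=cv2.Rodrigues(np.array(d["rvec"]))[0]
    return -R.T@d["tvec"], R.T@np.array([x[0],x[1],1])
def onz(d,uv,z):
    c,r=ray(d,uv); return (c+r*(z-c[2])/r[2])[:2]
def proj(d,P):
    R=cv2.Rodrigues(np.array(d["rvec"]))[0]; q=R@np.array(P)+d["tvec"]; x=q[:2]/q[2]
    return x*(1+d["k1"]*(x@x))*d["intrinsics"][[0,1],[0,1]]+d["intrinsics"][:2,2]
E
python3 - <<'E'
from bench import *
from h import *
d=get_image("top");im=d["pixels"][:,:,::-1]
a=cv2.resize(im[100:240,260:400],None,fx=5,fy=4.2,interpolation=cv2.INTER_CUBIC)
a=cv2.resize(im[100:240,260:400],(588,588),interpolation=cv2.INTER_CUBIC)
cv2.imwrite("pics/topz.png",np.clip(a*1.6,0,255).astype('uint8'))
d=get_image("side");im=d["pixels"][:,:,::-1]
a=cv2.resize(im[130:270,270:440],(714,588),interpolation=cv2.INTER_CUBIC)
cv2.imwrite("pics/sidez.png",np.clip(a*1.3,0,255).astype('uint8'))
E
```

```text
(no output)
```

View pics/topz.png

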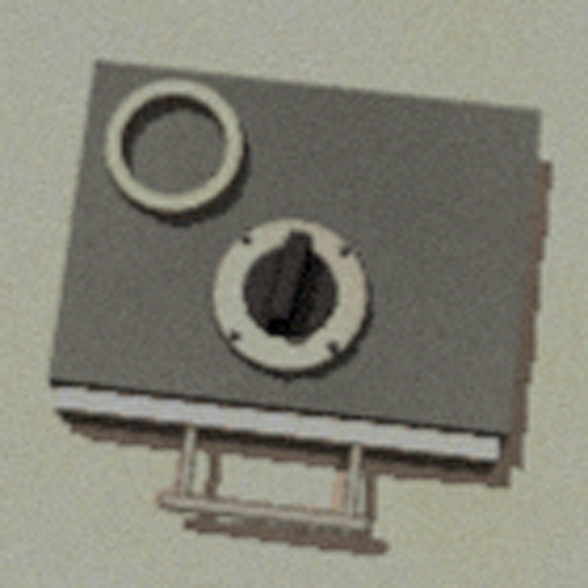

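View pics/sidez.png

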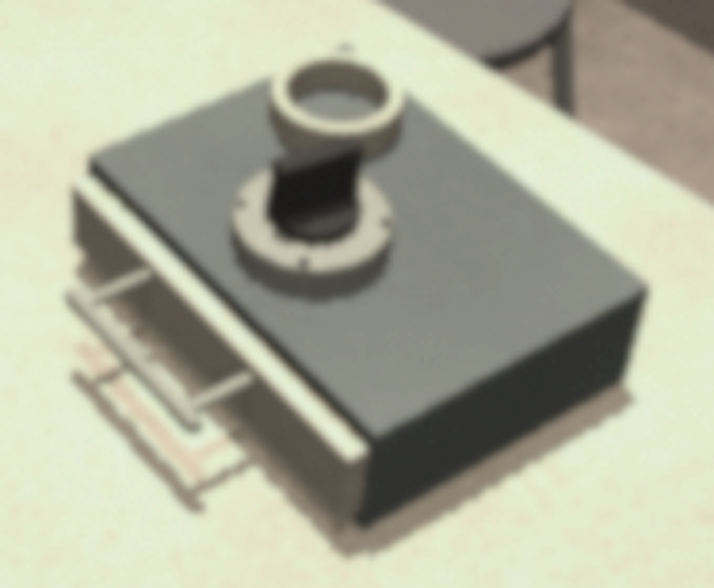

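The zoomed top view (×4.2 from (260,100)) shows the housing centred near (291,297) and the unit's top corners at (97,62), (541,110), (502,433) and (52,381). The handle ends are at (162,500) and (370,525). The bar is almost parallel to the unit's x axis.

Run:
```python
from bench import *
from h import *
d=get_image("top");ds=get_image("side")
Z=lambda u,v:((u+.5)/4.2-.5+260,(v+.5)/4.2-.5+100)
c=np.array([onz(d,Z(*p),.08) for p in[(97,62),(541,110),(502,433),(52,381)]]);print(c)
for i in range(4):print(np.linalg.norm(c[i]-c[(i+1)%4]))
uc=c.mean(0)
# corners rigid fit (ignoring scale)
m=np.array([[.11,.14],[.11,-.14],[-.11,-.14],[-.11,.14]])
A=(c-uc);yaw=np.arctan2((m[:,0]*A[:,1]-m[:,1]*A[:,0]).sum(),(m*A).sum());print("unit",uc,"yaw",yaw)
h=np.array([onz(d,Z(*p),.056) for p in[(162,502),(370,524)]]);e=h[0]-h[1]
print("handle",h,h.mean(0),np.linalg.norm(e),np.arctan2(-e[0],e[1]))
# housing circle
g=cv2.cvtColor(d["pixels"],cv2.COLOR_RGB2HSV)
im=d["pixels"].astype(int)
mask=np.zeros(im.shape[:2],np.uint8); mask[148:194,306:352]=(im[148:194,306:352].sum(2)>270)
n,l,st,ce=cv2.connectedComponentsWithStats(mask);print(st[1:])
k=1+np.argmax(st[1:,4]);cn=cv2.findContours((l==k).astype(np.uint8),cv2.RETR_EXTERNAL,cv2.CHAIN_APPROX_NONE)[0][0]
el=cv2.fitEllipse(cv2.convexHull(cn));print(el, "lock",onz(d,el[0],.102))
# side estimate
S=lambda u,v:((u+.5)/4.2-.5+270,(v+.5)/4.2-.5+130)
print("side corners",[onz(ds,S(*p),.08) for p in[(92,162),(376,440),(648,290)]])
print("side housing ctr",onz(ds,S(312,222),.102), "side handle",[onz(ds,S(*p),.056) for p in[(72,297),(193,424)]])
R=np.array([[np.cos(yaw),-np.sin(yaw)],[np.sin(yaw),np.cos(yaw)]])
print("lock pred",uc+R@[-.03,0],"handle pred",uc+R@[-.11-.047,0])
b=np.array([onz(d,Z(*p),.149) for p in[(299,234),(283,330)]]);e=b[0]-b[1];print("bar",b,b.mean(0),np.arctan2(e[1],e[0]))
```

```text
[[ 0.82930219  0.13480998]
 [ 0.79691264 -0.14058596]
 [ 0.59433372 -0.11274202]
 [ 0.62648069  0.15836081]]
0.2772940813678335
0.20448350766256446
0.27300214676350965
0.20418424425249443
unit [0.71175731 0.0099607 ] yaw -0.12069917829717962
handle [[ 0.55597403  0.09260786]
 [ 0.54247516 -0.0340746 ]] [0.5492246  0.02926663] 0.12739962837948002 -0.1061562118719136
[[306 148   1   1   1]
 [311 153  35  34 430]]
((328.42333984375, 169.62921142578125), (33.97651290893555, 34.66071701049805), 89.65009307861328) lock [0.67479406 0.01483509]
side corners [array([0.62552109, 0.15297914]), array([ 0.59226541, -0.11851146]), array([ 0.79290392, -0.14307579])]
side housing ctr [0.67005986 0.0088693 ] side handle [array([0.55586215, 0.08913763]), array([ 0.54214921, -0.03102476])]
lock pred [0.68197557 0.01357289] handle pred [0.55589954 0.0288645 ]
bar [[0.69861012 0.00866238]
 [0.64198811 0.01779915]] [0.67029911 0.01323077] -0.15998516700652696
```

```bash
cat >> h.py <<'E'
from scipy.spatial.transform import Rotation as Rn
LOCK=np.array([.673,.0125]); YAW=-.115
def down(psi,tilt=0,ax=None):
    x=np.array([np.cos(psi),np.sin(psi),0]);y=np.array([0,0,-1.]);M=np.stack([x,y,np.cross(x,y)],1)
    r=Rn.from_matrix(M)
    if tilt: r=Rn.from_rotvec(tilt*np.array(ax))*r
    return r.as_quat()
E
python3 - <<'E'
from bench import *
from h import *
ds=get_image("side")
S=lambda u,v:((u+.5)/4.2-.5+270,(v+.5)/4.2-.5+130)
# bar top ends in side view (top edge mid)
b=np.array([onz(ds,S(*p),.149) for p in[(277,158),(358,150)]]);e=b[1]-b[0];print("bar side",b,b.mean(0),np.linalg.norm(e),np.arctan2(e[1],e[0]))
for s in(1,-1):
    for q in(0,1.3,2.6):
        psi=-.16-q+s*np.pi/2
        r=solve_ik([*LOCK,.135],down(psi));print(s,q,None if r is None else np.round(r,3))
hx=LOCK-.127*np.array([np.cos(YAW),np.sin(YAW)])
ax=[-np.sin(YAW),np.cos(YAW),0]
for t in(-.35,0,.35):
  for s in (0,np.pi):
    o=down(YAW+s,t,ax); print(t,s,Rn.from_quat(o).as_matrix()[:,1].round(2))
    for dx in(0,.1): r=solve_ik([*(hx-dx*np.array([np.cos(YAW),np.sin(YAW)])),.055],o);print(None if r is None else np.round(r,3))
E
```

```text
bar side [[ 6.53856161e-01  2.46301901e-02]
 [ 6.93140630e-01 -2.80984277e-04]] [0.6734984 0.0121746] 0.046517051915611916 -0.5651325930722806
1 0 [-0.147  0.711  1.39  -0.     1.041 -1.558]
1 1.3 [-0.147  0.711  1.39  -0.     1.041 -0.258]
1 2.6 [-0.147  0.711  1.39  -0.     1.041  1.042]
-1 0 [-0.147  0.711  1.39  -0.     1.041  1.584]
-1 1.3 None
-1 2.6 [-0.147  0.711  1.39  -0.     1.041 -2.099]
-0.35 0 [ 0.34 -0.04 -0.94]
[-0.164  0.687  2.015  0.183  0.092 -0.228]
None
-0.35 3.141592653589793 [ 0.34 -0.04 -0.94]
None
[-0.178  0.677  2.263  2.996  0.149  0.085]
0 0 [ 0.  0. -1.]
[-0.155  0.707  1.764 -0.     0.671 -0.04 ]
[-0.164  0.647  2.012 -0.     0.483 -0.049]
0 3.141592653589793 [ 0.  0. -1.]
None
None
0.35 0 [-0.34  0.04 -0.94]
[-0.149  0.816  1.509 -0.012  1.167 -0.027]
[-0.155  0.738  1.771 -0.016  0.982 -0.028]
0.35 3.141592653589793 [-0.34  0.04 -0.94]
None
None
```

Run:
```python
from bench import *
from h import *
d=get_image("top");im=d["pixels"][:,:,::-1]
a=cv2.resize(im[145:195,304:354],(600,600),interpolation=cv2.INTER_CUBIC)
cv2.imwrite("pics/knobz.png",np.clip(a*2.5,0,255).astype('uint8'))
```

```text
(no output)
```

View pics/knobz.png

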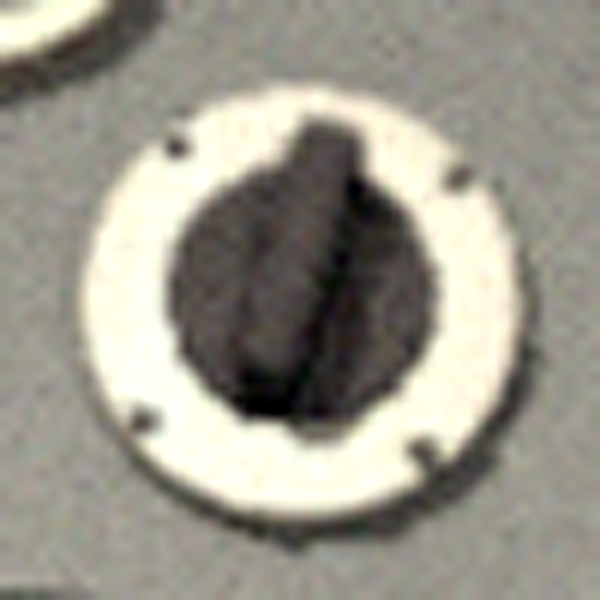

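The knob zoom (×12 from (304,145)) shows the bar's top running from (330,125) to (272,365), so it is turned about 0.13 rad clockwise of the unit's x axis. I'll approach it now.

Run:
```python
from bench import *
from h import *
d=get_image("top")
b=np.array([onz(d,((u+.5)/12-.5+304,(v+.5)/12-.5+145),.149) for u,v in[(330,125),(272,365)]]);e=b[0]-b[1];th=np.arctan2(e[1],e[0]);print(b.mean(0),np.linalg.norm(e),th)
th=th-.02
o=down(th+np.pi/2)
set_gripper(.06,20)
reach([*LOCK,.23],o)
s0=sense();print(s0["t"],s0["ft_force"],s0["wrist_torque"])
print(servo_line([*LOCK,.135],vel=.1,max_force=8))
s=sense();print(s["t"],s["q"],s["eef_pos"],s["ft_force"],s["wrist_torque"])
for n in("side","top"):
    im=get_image(n)["pixels"][:,:,::-1]
    im=im[100:280,250:450] if n=="side" else im[90:270,230:430]
    cv2.imwrite(f"pics/{n}1.png",np.clip(cv2.resize(im,(660,594))*1.5,0,255).astype('uint8'))
```

```text
[0.67474311 0.0139049 ] 0.050946629359172275 -0.22986062956350223
3.7667 [0.23701011 0.08465169 0.3045644 ] [ 0.00162974  0.01618952 -0.01285752]
False
4.8667 [-1.47053344e-01  7.09854868e-01  1.38903977e+00 -5.90830049e-07
  1.04106818e+00 -1.46802016e+00] [0.67361911 0.01243273 0.13578063] [-0.07397062  0.8780632  -0.14986195] [-0.0012971  -0.0179946   0.02435305]
```

View pics/side1.png

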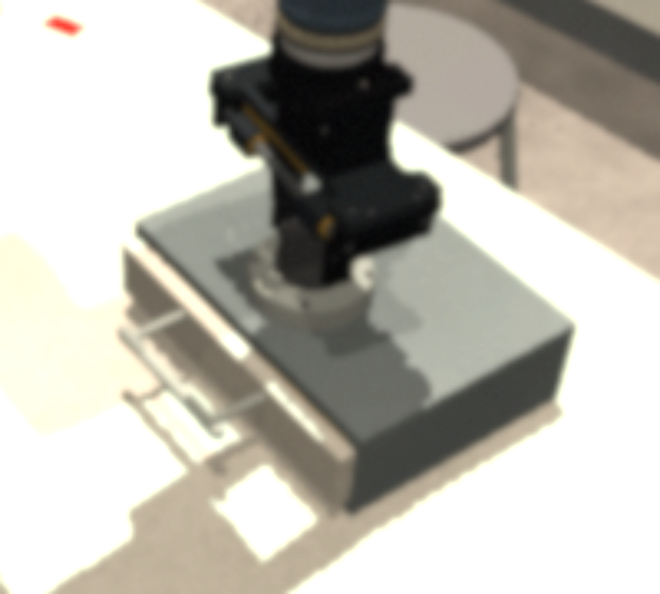

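View pics/top1.png

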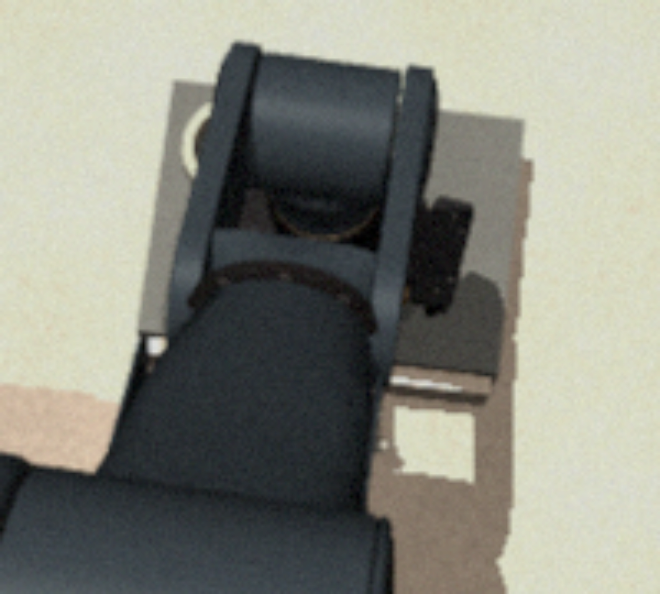

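The gripper straddles the bar without touching it: the side view shows the fingers at about (310,260), and the 190 mm body lies along the jaw axis. I'll close lightly and check the forces.

Run:
```python
from bench import *
from h import *
p=lambda s:print(round(s["t"],2),s["width"].__round__(4),np.round(s["eef_pos"],4),np.round(s["ft_force"],2),np.round(s["wrist_torque"],3))
wait(.3);p(sense())
set_gripper(0.0,8);wait(.2);p(sense())
set_gripper(0.0,25);wait(.2);p(sense())
```

```text
5.27 0.0598 [0.6731 0.0125 0.1353] [-0.37 -0.28 -0.07] [ 0.095  0.006 -0.035]
6.29 0.0141 [0.6734 0.0146 0.135 ] [ 0.59  4.35 -0.58] [ 0.87  -0.166  0.076]
6.71 0.0138 [0.6734 0.0147 0.135 ] [1.53 6.16 0.15] [ 0.823 -0.197  0.014]
```

The width of 14 mm matches the bar. A lateral force of about 6 N and a 2 mm deflection put the axis at y≈0.015, which agrees with the top-view fit of (0.6748, 0.0148). I'll recentre, then turn in small steps.

Run:
```python
from bench import *
from h import *
p=lambda s:print(round(s["t"],2),s["width"].__round__(4),np.round(s["eef_pos"],4),np.round(s["ft_force"],2),np.round(s["wrist_torque"],3))
set_gripper(0.014,10)
servo_line([.6745,.0150,.135],vel=.02);wait(.2);p(sense())
set_gripper(0.0,25);wait(.1);s=sense();p(s)
q=np.array(s["q"]);cmd=q.copy()
r=solve_ik([.6745,.0150,.135],s["ee_rot"]);print(q.round(4),np.round(r,4))
cmd=np.array(r)
for i in range(4):
    cmd[5]+=.03; move_j(cmd); s=sense(); print(i,round(cmd[5],3),round(s["q"][5],3),end=" ");p(s)
```

```text
7.42 0.0139 [0.6743 0.0146 0.1348] [-1.42 -1.57 -0.97] [-0.266  0.183  0.007]
7.73 0.0138 [0.6743 0.0146 0.1348] [-1.67 -2.93 -1.23] [-0.383  0.221 -0.018]
[-1.4340e-01  7.1260e-01  1.3858e+00 -7.0000e-04  1.0436e+00 -1.4640e+00] [-1.4280e-01  7.1270e-01  1.3852e+00 -7.0000e-04  1.0442e+00 -1.4633e+00]
0 -1.433 -1.434 7.98 0.0137 [0.6743 0.0147 0.1348] [-1.42 -2.87 -1.43] [-0.544  0.283 -0.04 ]
1 -1.403 -1.404 8.23 0.0139 [0.6744 0.0148 0.1349] [-1.24 -2.7  -1.75] [-0.494  0.302 -0.052]
2 -1.373 -1.374 8.48 0.0137 [0.6744 0.0149 0.1349] [-1.23 -3.36 -2.71] [-0.506  0.272 -0.039]
3 -1.343 -1.344 8.73 0.0141 [0.6744 0.015  0.1348] [-1.16 -2.22 -2.39] [-0.51   0.276 -0.063]
```

Run:
```python
from bench import *
from h import *
s=sense();cmd=np.array(solve_ik([.6745,.0150,.135],s["ee_rot"]));cmd[5]=-1.343
for i in range(85):
    cmd[5]+=.03; move_j(cmd); s=sense(); tz=s["wrist_torque"][2]
    print(round(cmd[5],3),round(s["t"],2),"tz",round(tz,3),"tau6",round(s["tau"][5],3),np.round(s["ft_force"],1),round(s["width"],4))
    if abs(tz)>.2 or np.linalg.norm(s["ft_force"])>15: break
```

```text
-1.313 8.98 tz -0.062 tau6 -0.018 [-0.5 -1.7 -2.8] 0.0138
-1.283 9.23 tz -0.056 tau6 -0.066 [-1.6 -2.5 -3.1] 0.0141
-1.253 9.48 tz -0.051 tau6 -0.015 [-0.1 -1.4 -3.6] 0.0141
-1.223 9.73 tz -0.082 tau6 -0.08 [-0.1 -1.3 -5.2] 0.014
-1.193 9.98 tz -0.067 tau6 -0.023 [ 0.4  0.3 -6.1] 0.0139
-1.163 10.23 tz -0.027 tau6 -0.015 [ 1.8  0.8 -5. ] 0.0138
-1.133 10.48 tz -0.082 tau6 -0.033 [ 1.8  1.3 -5.9] 0.014
-1.103 10.73 tz -0.016 tau6 0.011 [ 2.9  2.9 -7.2] 0.0139
-1.073 10.98 tz -0.098 tau6 -0.039 [ 3.   5.  -6.9] 0.0141
-1.043 11.23 tz 0.006 tau6 0.001 [ 3.5  5.  -6.8] 0.0137
-1.013 11.48 tz -0.124 tau6 -0.048 [ 4.5  5.1 -7.5] 0.014
-0.983 11.73 tz -0.002 tau6 0.015 [ 2.4  4.  -7.9] 0.0139
-0.953 11.98 tz 0.043 tau6 0.017 [ 3.   5.2 -7.1] 0.0139
-0.923 12.23 tz -0.003 tau6 -0.018 [ 3.5  4.4 -8.2] 0.0139
-0.893 12.48 tz -0.046 tau6 -0.049 [ 3.7  6.  -7.3] 0.0139
-0.863 12.73 tz 0.021 tau6 0.013 [ 4.2  6.7 -8.3] 0.0136
-0.833 12.98 tz -0.098 tau6 -0.038 [ 4.4  5.4 -8.6] 0.0134
-0.803 13.23 tz -0.009 tau6 -0.0 [ 4.1  5.6 -7.6] 0.0144
-0.773 13.48 tz -0.057 tau6 -0.049 [ 4.8  6.3 -7.7] 0.0139
-0.743 13.73 tz -0.016 tau6 -0.015 [ 5.2  6.8 -8. ] 0.0138
-0.713 13.98 tz -0.043 tau6 -0.034 [ 5.9  5.9 -9.2] 0.0138
-0.683 14.23 tz 0.001 tau6 -0.0 [ 5.6  6.5 -8.8] 0.0137
-0.653 14.48 tz -0.098 tau6 -0.016 [ 5.2  7.  -9.2] 0.0139
-0.623 14.73 tz -0.067 tau6 -0.054 [ 5.6  6.9 -8.5] 0.0137
-0.593 14.98 tz 0.037 tau6 0.007 [ 5.5  6.6 -9.2] 0.0137
-0.563 15.23 tz -0.004 tau6 -0.04 [ 5.9  7.3 -9.2] 0.0141
-0.533 15.48 tz -0.034 tau6 0.001 [ 6.   6.8 -9.2] 0.0138
-0.503 15.73 tz -0.045 tau6 -0.048 [ 5.6  7.2 -9.7] 0.0136
-0.473 15.98 tz -0.061 tau6 -0.01 [ 7.2  7.2 -9. ] 0.0139
-0.443 16.23 tz -0.077 tau6 -0.067 [ 7.1  7.4 -9.9] 0.0139
-0.413 16.48 tz -0.025 tau6 -0.021 [ 6.8  8.1 -9.6] 0.0137
-0.383 16.73 tz 0.053 tau6 0.019 [ 6.3  7.7 -9.1] 0.0139
-0.353 16.98 tz -0.006 tau6 -0.002 [ 7.8  8.6 -9.7] 0.0138
```

The knob is turning with the gripper at about 1.2 rad and the notch hasn't shown up yet. Side load from the axis offset has grown to about 9 N across the bar, so I'll open slightly, shift and re-grip.

Run:
```python
from bench import *
from h import *
p=lambda s:print(round(s["t"],2),s["width"].__round__(4),np.round(s["eef_pos"],4),np.round(s["ft_force"],2),np.round(s["wrist_torque"],3))
p(sense())
set_gripper(.019);p(sense())
C=[.6767,.0150,.135]
servo_line(C,vel=.03);p(sense())
set_gripper(0,25);wait(.1);s=sense();p(s)
np.save("C.npy",C)
```

```text
16.98 0.0138 [0.6768 0.0169 0.1349] [ 7.76  8.64 -9.67] [ 1.19  -1.046 -0.006]
17.41 0.0192 [0.675  0.0143 0.136 ] [ 1.62 -0.12  1.14] [ 0.055 -0.186  0.035]
17.66 0.0191 [0.6763 0.0146 0.1349] [ 0.02 -0.65 -0.14] [-0.069  0.024  0.036]
18.05 0.0136 [0.6773 0.015  0.1348] [ 2.72  0.62 -2.7 ] [-0.026 -0.54  -0.016]
```

Run:
```python
from bench import *
from h import *
C=[.6773,.0152,.135]
s=sense();cmd=np.array(solve_ik(C,s["ee_rot"]));cmd[5]=-.353
for i in range(60):
    cmd[5]+=.03; move_j(cmd); s=sense(); tz=s["wrist_torque"][2]
    print(round(cmd[5],3),round(s["t"],2),"tz",round(tz,3),"tau6",round(s["tau"][5],3),np.round(s["ft_force"],1),round(s["q"][5],3))
    if abs(tz)>.17 or np.linalg.norm(s["ft_force"])>16: break
```

```text
-0.323 18.3 tz -0.072 tau6 -0.051 [ 2.3 -0.8 -1.4] -0.323
-0.293 18.55 tz -0.072 tau6 -0.06 [ 3.3 -0.8 -3.6] -0.294
-0.263 18.8 tz -0.263 tau6 -0.267 [ 2.9 -1.7 -4.9] -0.263
```

The drag reversed: tz and tau6 are both about −0.26, so the knob is pulling clockwise and the dip has begun. I'll follow it in finer steps to the slack bottom.

Run:
```python
from bench import *
from h import *
C=[.6773,.0152,.135]
s=sense();cmd=np.array(solve_ik(C,s["ee_rot"]));cmd[5]=-.263;low=0
for i in range(16):
    cmd[5]+=.015; move_j(cmd); wait(.05);s=sense(); tz=s["wrist_torque"][2];t6=s["tau"][5]
    print(round(cmd[5],3),round(s["t"],2),"tz",round(tz,3),"tau6",round(t6,3),np.round(s["ft_force"],1),round(s["q"][5],3))
    low=min(low,t6)
    if low<-.22 and t6>-.12 and tz>-.12: break
    if tz>.15: break
```

```text
-0.248 19.1 tz -0.371 tau6 -0.401 [ 3.8 -0.9 -5.1] -0.248
-0.233 19.4 tz -0.307 tau6 -0.264 [ 4.3 -1.4 -7.2] -0.233
-0.218 19.7 tz -0.285 tau6 -0.344 [ 5.3 -1.9 -6.9] -0.218
-0.203 20.0 tz -0.272 tau6 -0.269 [ 5.3 -2.4 -7.4] -0.203
-0.188 20.3 tz -0.22 tau6 -0.27 [ 5.3 -2.  -6. ] -0.188
-0.173 20.6 tz -0.211 tau6 -0.214 [ 5.1 -1.7 -6.6] -0.173
-0.158 20.9 tz -0.15 tau6 -0.1 [ 5.  -2.4 -8.2] -0.158
-0.143 21.2 tz 0.032 tau6 0.02 [ 5.2 -2.5 -7. ] -0.144
```

The torque fell to about zero at j6=−0.144 after the dip, which is the slack bottom. I'll let go here, rise and look.

Run:
```python
from bench import *
from h import *
set_gripper(.03);set_gripper(.06)
s=sense();x=s["eef_pos"];print(s["t"],x,s["ft_force"])
servo_line([x[0],x[1],.24],vel=.15)
u=np.array([np.cos(YAW),np.sin(YAW)]);H=np.array([.6773,.0152])-.127*u
o=down(YAW,-.15,[-u[1],u[0],0])
for dx in(0,.05,.1,.11): print(np.round(solve_ik([*(H-dx*u),.057],o),2))
reach([*(H-.07*u),.22],o)
s=sense();print(s["t"])
for n in("side","top"):
    im=get_image(n)["pixels"][:,:,::-1]
    im=im[100:280,250:450] if n=="side" else im[90:270,230:430]
    cv2.imwrite(f"pics/{n}2.png",np.clip(cv2.resize(im,(660,594),interpolation=2)*1.5,0,255).astype('uint8'))
```

```text
22.6333 [0.67730553 0.0152096  0.13499819] [-0.17343769 -0.88932198  0.30095268]
[-0.15  0.68  1.86  0.01  0.45 -0.05]
[-0.16  0.66  1.98  0.02  0.35 -0.06]
[-0.16  0.64  2.11  0.03  0.25 -0.07]
[-0.16  0.63  2.13  0.03  0.23 -0.08]
24.2917
```

View pics/side2.png

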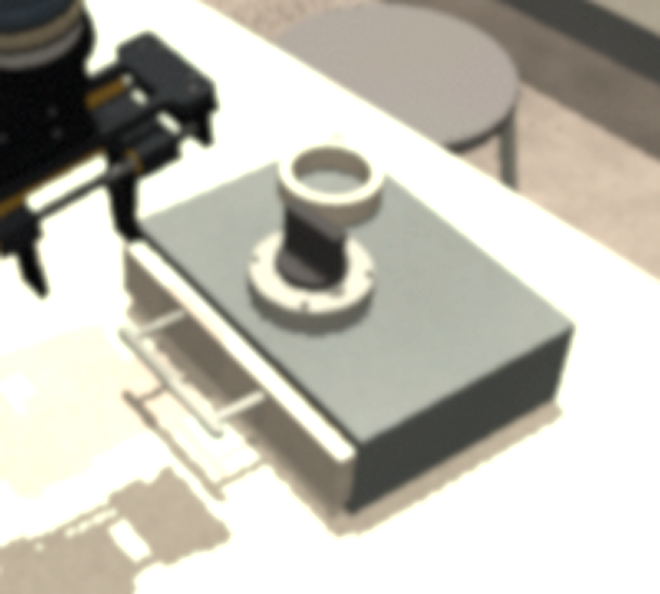

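View pics/top2.png

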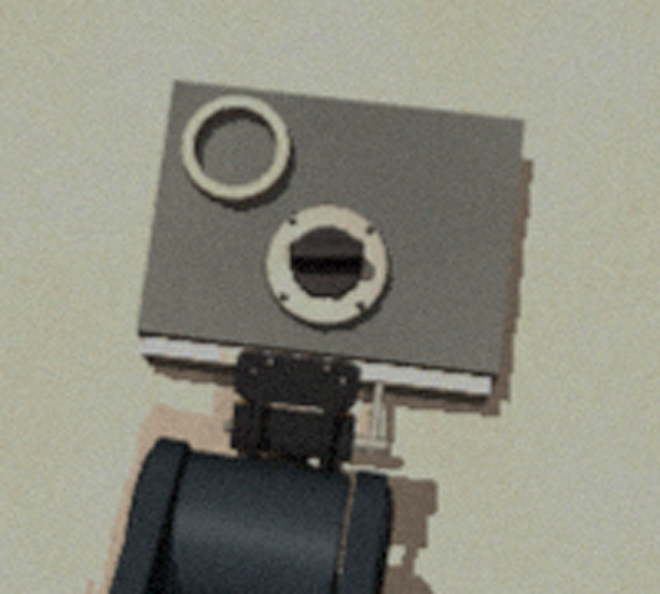

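The bar now lies roughly across the unit, near (328,263) in the top crop, so the knob has turned about 1.4 rad. The tape hasn't moved. Next is the handle.

Run:
```python
from bench import *
from h import *
p=lambda s:print(round(s["t"],2),s["width"].__round__(4),np.round(s["eef_pos"],4),np.round(s["ft_force"],2),np.round(s["wrist_torque"],3))
u=np.array([np.cos(YAW),np.sin(YAW)]);H=np.array([.6773,.0152])-.127*u
set_gripper(.042,10)
servo_line([*H,.22],vel=.1);
print(servo_line([*H,.057],vel=.1,max_force=6));wait(.2);p(sense())
for n in("side",):
    im=get_image(n)["pixels"][:,:,::-1];im=im[100:280,220:420]
    cv2.imwrite(f"pics/{n}3.png",np.clip(cv2.resize(im,(660,594),interpolation=2)*1.5,0,255).astype('uint8'))
```

```text
False
27.88 0.042 [0.5514 0.0297 0.0574] [ 0.42 -0.24  0.48] [-0.061  0.145 -0.015]
```

View pics/side3.png

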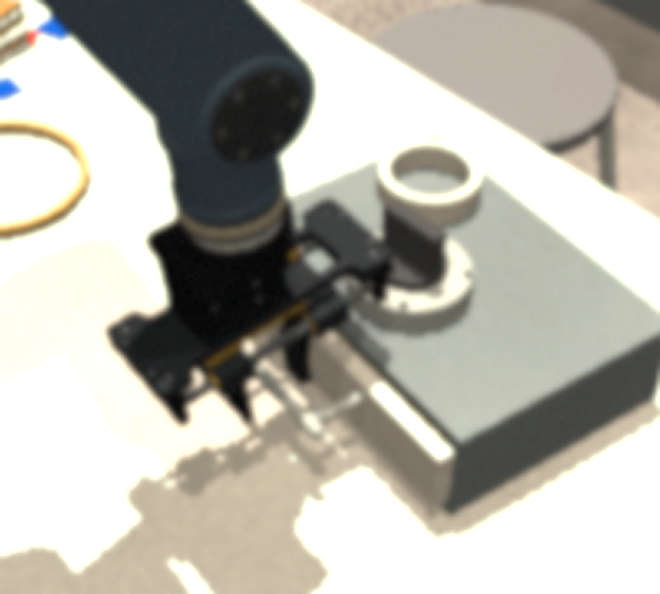

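The fingers straddle the handle, with the outer one at (245,400) and the inner one at (300,360), and the body is clear of the knob. I'll close gently and pull with a force guard.

Run:
```python
from bench import *
from h import *
p=lambda s:print(round(s["t"],2),s["width"].__round__(4),np.round(s["eef_pos"],4),np.round(s["ft_force"],2),np.round(s["wrist_torque"],3))
u=np.array([np.cos(YAW),np.sin(YAW)])
set_gripper(0,8);wait(.2);s=sense();p(s)
x=s["eef_pos"]
hit=servo_line([*(x[:2]-.012*u),x[2]],vel=.015,max_force=7);s=sense();print(hit);p(s)
if not hit:
    hit=servo_line([*(x[:2]-.05*u),x[2]],vel=.03,max_force=8);print(hit);p(sense())
if not hit:
    hit=servo_line([*(x[:2]-.105*u),x[2]],vel=.04,max_force=8);print(hit);wait(.2);p(sense())
```

```text
28.77 0.0106 [0.5512 0.0298 0.057 ] [0.13 0.62 0.15] [-0.054  0.094 -0.04 ]
False
29.72 0.0106 [0.5389 0.0313 0.057 ] [-0.7   1.1   1.38] [0.117 0.228 0.051]
False
31.13 0.0107 [0.5011 0.0358 0.057 ] [0.98 3.96 0.8 ] [ 0.794 -0.032  0.132]
False
32.86 0.0107 [0.4463 0.0424 0.057 ] [1.59 9.07 0.38] [ 1.352 -0.103  0.189]
```

Run:
```python
from bench import *
from h import *
p=lambda s:print(round(s["t"],2),s["width"].__round__(4),np.round(s["eef_pos"],4),np.round(s["ft_force"],2))
set_gripper(.025);set_gripper(.042);wait(.2);s=sense();p(s);x=s["eef_pos"]
servo_line([*x[:2],.2],vel=.12)
move_j([.9,.5,1.5,0,1.1,0]);p(sense())
d=get_image("top");im=d["pixels"][:,:,::-1]
cv2.imwrite("pics/top4.png",np.clip(cv2.resize(im[90:290,140:540],(800,400),interpolation=2)*1.5,0,255).astype('uint8'))
cv2.imwrite("pics/top4z.png",np.clip(cv2.resize(im[100:280,250:400],(500,600),interpolation=2)*2,0,255).astype('uint8'))
```

```text
34.29 0.042 [0.4469 0.0418 0.057 ] [-0.09  0.65  0.13]
37.53 0.0419 [0.2885 0.5402 0.235 ] [-0.27 -0.2   1.38]
```

View pics/top4.png

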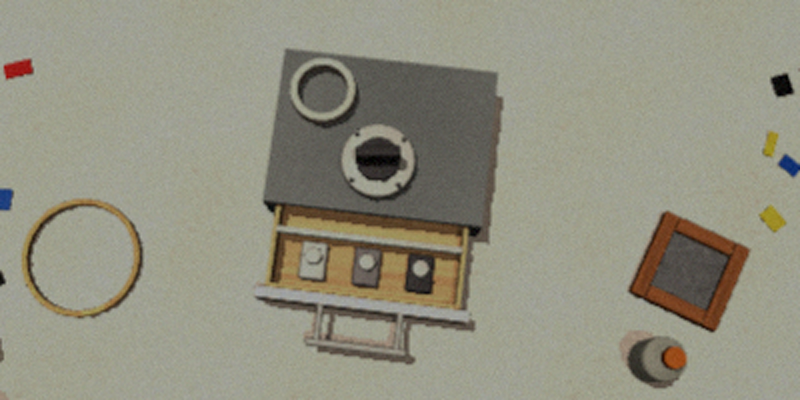

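View pics/top4z.png

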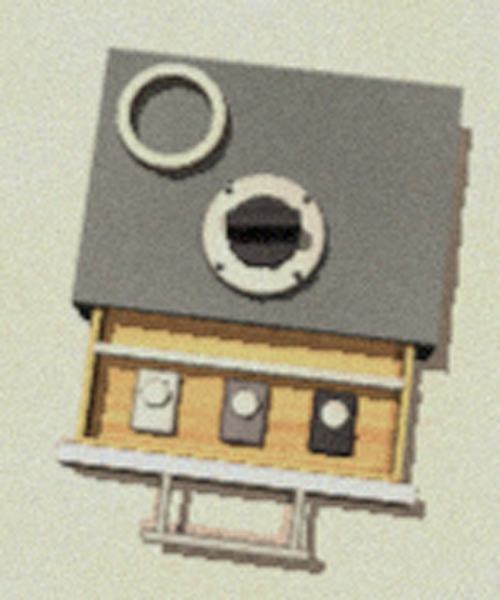

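The drawer is open, with its handle ends at (143,535) and (312,553) in the zoom (×3.33 from (250,100)). I'll measure the opening and the knob angle, then hand in.

Run:
```python
from bench import *
from h import *
d=get_image("top")
Z=lambda u,v:((u+.5)/3.3333-.5+250,(v+.5)/3.3333-.5+100)
h=np.mean([onz(d,Z(*p),.056) for p in[(143,535),(312,553)]],0);o=np.linalg.norm(h-[.5492,.0293]);print(h,"opening",o)
b=np.array([onz(d,Z(*p),.149) for p in[(227,227),(299,227)]]);e=b[1]-b[0];print("knob q",YAW-np.arctan2(e[1],e[0]))
if o>.088: wait(.3);job_done()
```

```text
[0.44496685 0.04169422] opening 0.10496745745199851
knob q 1.4579709951354114
the job is handed in; nothing more can be done
```

The drawer is unlocked and stands about 10.5 cm open, and the job is handed in at roughly 38 s of the 72 s allowed. No verdict is reported, so this rests on my own checks.

- **Knob:** I turned it clockwise in 0.03 rad steps. About 1.2 rad after the start the drag reversed, with the knob pulling on at up to −0.37 N m, and it then fell to about 0.03 N m at the bottom. I let go there. Halfway round I opened the fingers slightly and re-gripped, because side load had built up from a 2–3 mm error in the axis position.
- **Drawer:** I gripped the handle and pulled slowly. None of the force guards (7–8 N) tripped, so there was no sign of the bolt catching. I then opened the fingers and moved the arm clear.
- **Last checks:** The final top picture shows the handle 105 mm out from where it started, matching the distance pulled. The knob reads about 1.46 rad, roughly 0.1 above my estimate from the turning, but well inside 0.6–2.6. The tape, hoop, glue and frame appear where they were; I judged this by eye.
- **Forces:** Side force reached about 9 N on the handle at the end of the pull and 13–15 N on the knob before re-gripping, well under the limits.

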